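Tip the reference block onto the micrometer bed

ROBOT

A 6-joint arm with a two-finger parallel gripper is mounted at the origin on the work surface. World frame = base frame: x ahead of the robot, y to its left, z up, the work surface at z = 0. Lengths are in m, angles in rad, forces in N, time in s.
With the tool pointing down it reaches from about 0.325 to 0.775 m from the base axis. Payload 9.3 kg.
Tool frame: the origin (TCP) lies midway between the tips of the shut fingers; the grasp point (between the pads) lies 19 mm behind it (robot.hold_point_z is the z of the grasp point in the tool frame, in m); z points along the fingers, y is the direction in which the jaws open and shut (so a half turn about z gives the same grasp; the last joint's range is limited). The gripper opens to 85 mm and grips with 20 to 120 N. Pads are 22 mm wide; open, the fingers measure 114 mm over their backs; the gripper's body (76 mm by 85 mm) begins 54 mm behind the grasp point. The pads swing forward as they close: fully open they stand 13 mm farther back than shut.
Start: joints at [1.144, 0.259, 0.021, 1.334, 0, 1.418], TCP at [0.149, 0.53, 0.231] pointing down, gripper open.
Joint ranges: [-3.04, 3.04], [-0.91, 1.82], [-1.04, 1.36], [-1.92, 1.95], [-1.52, 1.45], [-3.14, 3.14]. Speed limits (rad/s): [2.22, 2.22, 2.79, 3.14, 3.14, 3.14].

INTERFACE

Orientations are given as [roll, pitch, yaw] about the fixed x, y, z axes, in that order (R = Rz(yaw) Ry(pitch) Rx(roll)).
In Python, from workcell import sensors, snapshot, calibration, ticket, robot gives the robot as it stands.
- The arm moves only by the tool carry_out, never from a script. Its arguments are lists of equal length, an entry for each row: "slide": the shift along the tool's x, y, z in m, a list of three; "twist": the turn, a rotation vector about the tool's x, y, z in degrees, a list of three; "grip": the finger opening in m, from 0 to 0.0854. In form: {"slide": [[dx, dy, dz], ...], "twist": [[rx, ry, rz], ...], "grip": [grip, ...]}. A call has exactly 5 rows; each row shifts and turns the commanded pose from where the row before left it, along the tool's axes as they then stand; what a row does not reach is not made up. A row lasts 1/10 s, in which the tool goes at most 50 mm and 8.59 degrees, less where a joint would pass 70% of its speed; a pose out of reach is approached as far as the arm can. A call is refused whole if a number of a shift passes 0.05 or a number of a turn 8.59, either way. A call with a gripper value outside its range is refused whole. The fingers move at their own pace and stop on an object; the grip force is fixed at half the most. Time passes only in rows, so rows that do not move let the fingers close, or fill a call up. It gives the time, the measured TCP pose, the force and the opening at its end, in the units of the state.
- sensors.sense(): the state, without advancing time (a new reading comes with each control period).
- snapshot(name): name is "side" or "top" or "wrist"; returns the picture (384x512x3 uint8, blue, green, red); there is no depth.
- calibration(name): a dict with "fx", "fy", "cx", "cy" (pixels), "k1" (the pictures are not rectified: a ray, as slopes to the right and down, at radius r is drawn at 1 + k1 r^2 times it, then the intrinsics apply), "R" (3x3) and "t" (3): a world point X has camera coordinates R X + t. Camera axes: x right, y down, z forward; pixel columns grow to the right and rows downward; lengths in m; the calibration is good to about 2 mm. A picture is of the moment at which its call begins: read the wrist's pose just before it. calibration takes no time and is no camera call; for the wrist camera it gives the pose at the moment of the call.
- ticket.job_done(): hands the job in, once; it reports no verdict.
The state is a dict: "t": time; "qpos": joint angles; "qd": joint speeds; "joint_efforts": joint torques, N m; "tcp_pos": TCP position; "tcp_rot": TCP orientation; "force": force on the tool from outside, world axes, zero at the start; "wrist_torque": the same for the moment, N m; "gripper_width": finger opening in m.
Only numpy, scipy, OpenCV 4.12 (cv2) and the standard library are available. Lean on these libraries where they do the work, as an engineer would, in place of code of your own. Each camera call takes 0.05 s, during which the arm holds its last target.

TASK

Slide the standing blue reference block up square against the low step of the black bed, then push it high so that it tips over the step and lies on its side on the bed, white tile up. Then slide it straight along the middle of the bed, gently, by feel, until its end presses the micrometer's sprung tip, and leave it lying there touching the tip, without forcing the micrometer or disturbing the other things.

Things in the scene. Friction and masses are not known exactly. Their poses are not given: they have to be found in the camera images.
- fixture: work fixture, screwed to the table: aluminium base plate (x -110 to 210, y -120 to 120 mm, top 10 mm above the table) with a black rubber-faced bed on it (x 0 to 140, y -50 to 50 mm, 6 mm thick, top 16 mm above the table). Origin at table height under the middle of the bed edge nearest the robot (the low step); x along the bed away from the robot, y left along the step, z up
- step (a point): middle of the low step's upper edge, 16 mm above the table; axes as the fixture. The standing block is tipped over this edge
- block: blue metal reference block, 0.45 to 0.8 kg, 50 (x) x 60 (y) x 100 (z) mm, standing on end on the base plate, robot side of the step, slightly turned. Origin at the centre of its underside, z up its length, x from the face with white tile and black cross (towards the robot) to the plain face (towards the step). Lying as wanted, x points straight down and z along the bed
- block_head (a point): centre of the block's top end, 100 mm from its foot; the end that meets the micrometer tip. The block topples by itself once tipped some 27 degrees; fallen, its foot end lies up to about 25 mm on the robot's side of the step
- micrometer: micrometer stop fixed at the far end of the bed: grey bracket 60 mm tall, 10 mm spindle with a sprung brass tip pointing at the robot, on the bed's centre line, 41 mm above the table (mid-height of the lying block). Origin and axes as the fixture. How far it is wound out is NOT measured: the relaxed tip stands 105 to 125 mm beyond the step and must be felt for
- tip_seat (a point): fixed point on the bracket, behind the spindle, 145 mm beyond the step. The brass tip yields up to 6 mm, from 1 N rising to 13 N, then is solid; over 20 N spoils the micrometer. The lying block's friction (2 to 6 N) keeps it touching the tip after release
- weight: bystander: small upright brass cylinder, 20 mm across, 26 mm tall, standing on the fixture's base plate to the left of the block; origin at its underside
- driver: bystander: tiny red-handled adjusting driver, 85 mm long, 14 mm thick, lying on the base plate to the right of the bed; origin under its middle
- short_block: bystander: dark steel block 32 x 32 x 50 mm standing on the table to the left; not the one to tip; origin at its underside
- dish: bystander: closed round glass dish, 90 mm across, 14 mm tall, on the table to the left; origin at its underside
- jar: bystander: small amber jar with black cap, 48 mm across, 65 mm tall, on the table to the right; origin at its underside
- screwdriver: bystander: green-handled screwdriver, 150 mm long, on the table to the right
- parts_tray: bystander: white divided tray 150 x 110 x 25 mm with black parts, on the table to the right; origin at its underside
Things that resemble listed ones, but are neither listed nor needed, are in the scene too. Leave any green or turquoise look-alike of the block alone.

How it is judged:
On the way, in this order (a step that is already met when the one before it is completed fails the run):
1. the block stands (leaning less than 0.2 rad) with its foot against the step (within 4 mm at the middle of the foot) (x of block in the frame of fixture above -0.029 m and angle between block's own z axis and vertical below 0.2 rad), for 0.1 s.
2. the block lies on its side on the bed, tile up (angle between block's own x axis and vertical above 3.022 rad and z of block in the frame of fixture below 0.05 m), for 0.2 s.
At the end, for the whole second after the job is handed in: the block lies on its side, tile up (within 0.08 rad), its length along the bed within 0.10 rad, the middle of its foot end within 15 mm of the bed's centre line, its far end touching the micrometer's tip with more than 0.2 N, at rest and released (angle between block's own x axis and vertical above 3.062 rad and angle between the z axis of block and the x axis of fixture, either way round below 0.1 rad and y of block in the frame of fixture between -0.015 and 0.015 m and contact force between block and micrometer above 0.2 N and linear speed of block below 0.01 m/s and contact force between the fingers and block below 0.1 N).
It fails at once if the block or the robot presses on the micrometer with more than 20 N (contact force between any of block, the arm, the fingers and micrometer above 20 N).
It fails at once if another thing on the fixture or table is moved by more than 15 mm (distance of any of weight, driver, short_block, dish, jar, screwdriver, parts_tray from where it was at the start of the episode above 0.015 m).
It also fails if it takes over 64 s, if anything falls off the work surface, if the arm or the gripper's body presses on something with over 40 N, if the wrist force passes 120 N, or if a joint passes its speed limit or range.

## Working session

There is one attempt and no reset: what is moved stays moved. The work goes in short steps, Python scripts to look and compute and a tool call to move; the robot and the scene stay as the last step left them, time stands still between calls to the robot, and variables do not carry over. Pictures are saved under pics/ and viewed, and the job is handed in when it is done.

Besides the shell and the picture viewer there is one more tool, called after "Request:" as a command line: name --argument value ..., lists and objects as JSON in quotes. carry_out: Moves the arm, as the interface text tells. Its arguments: {"type":"object","properties":{"slide":{"type":"array"},"twist":{"type":"array"},"grip":{"type":"array"}},"required":["slide","twist","grip"]}

```bash
mkdir -p pics; ls; python3 - <<'E'
from workcell import sensors, snapshot, calibration, ticket, robot
import cv2
s=sensors.sense(); print(s)
for n in ("side","top","wrist"):
    c=calibration(n); print(n,c)
    cv2.imwrite(f"pics/{n}0.png",snapshot(n))
print(robot.hold_point_z)
E
```

```text
pics
{'t': 0.0, 'qpos': array([1.14437088e+00, 2.59168647e-01, 2.07522512e-02, 1.33373778e+00,
       5.40195958e-06, 1.41820816e+00]), 'qd': array([-9.53777544e-04, -4.06030787e-04,  1.50557242e-03,  1.83642548e-03,
       -5.58986869e-05,  2.64134462e-03]), 'joint_efforts': array([ 1.20652498e-03, -5.55636406e+01,  3.44536221e+01,  1.36630339e-02,
       -4.98099125e-04,  7.98986584e-07]), 'tcp_pos': array([0.14860569, 0.52923016, 0.23067524]), 'tcp_rot': array([-3.14025140e+00, -2.11727746e-04,  2.86775523e+00]), 'force': array([ 0.05112622, -0.04061927, -0.25796178]), 'wrist_torque': array([ 0.0288897 ,  0.08665538, -0.01245528]), 'gripper_width': 0.08530755944055472}
side {'fx': 458.7148066546159, 'fy': 458.7148066546159, 'cx': 256.4577568971783, 'cy': 190.4886980496744, 'k1': -0.1729969932954814, 'R': array([[-0.91092196,  0.4125231 ,  0.00677223],
       [ 0.30784791,  0.69052622, -0.65452517],
       [-0.27468316, -0.59413654, -0.75600988]]), 't': array([ 0.47644352, -0.1010029 ,  1.52771921])}
top {'fx': 442.6866911888042, 'fy': 442.6866911888042, 'cx': 256.06595232068133, 'cy': 189.01541926194693, 'k1': -0.05839150853818273, 'R': array([[ 9.53994241e-04, -9.99957547e-01,  9.16487040e-03],
       [-9.96619510e-01, -1.70362566e-03, -8.21379929e-02],
       [ 8.21501194e-02, -9.05552947e-03, -9.96578825e-01]]), 't': array([0.0103016 , 0.53459095, 1.31924679])}
wrist {'fx': 289.01602307856604, 'fy': 289.01602307856604, 'cx': 253.2155184480742, 'cy': 191.19034469392437, 'k1': -0.042417547015615224, 'R': array([[ 0.27132702,  0.96248545, -0.00184798],
       [ 0.92663458, -0.26070045,  0.27089412],
       [ 0.26024988, -0.07521329, -0.96260738]]), 't': array([-0.54879421, -0.03417498,  0.37928221])}
-0.0187
```

View pics/side0.png

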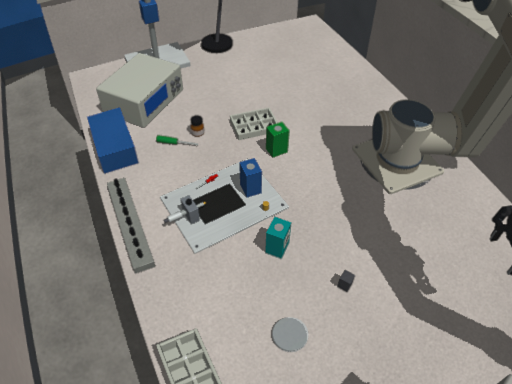

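View pics/top0.png

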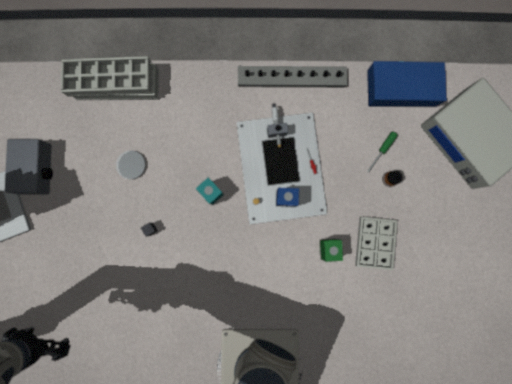

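View pics/wrist0.png

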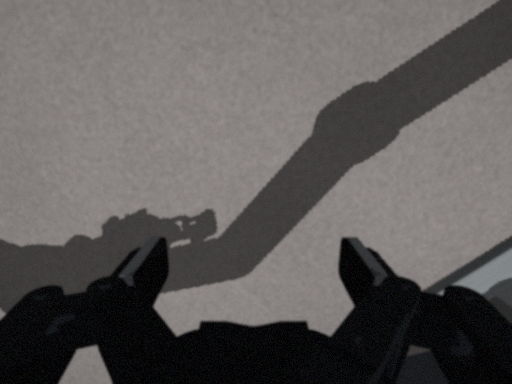

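```bash
cat > h.py <<'E'
import numpy as np, cv2
from workcell import sensors, snapshot, calibration, ticket, robot
def ray(c,u,v):
    d=np.array([(u-c['cx'])/c['fx'],(v-c['cy'])/c['fy']]); p=d.copy()
    for _ in range(20): p=d/(1+c['k1']*(p@p))
    R=np.array(c['R']);t=np.array(c['t'])
    return -R.T@t, R.T@np.array([p[0],p[1],1])
def onz(c,u,v,z):
    o,d=ray(c,u,v); return o+d*(z-o[2])/d[2]
def proj(c,X):
    q=np.array(c['R'])@np.array(X)+np.array(c['t']); p=q[:2]/q[2]; p=p*(1+c['k1']*(p@p))
    return np.array([p[0]*c['fx']+c['cx'],p[1]*c['fy']+c['cy']])
def big(m):
    cs,_=cv2.findContours(m.astype(np.uint8),cv2.RETR_EXTERNAL,cv2.CHAIN_APPROX_NONE)
    return max(cs,key=cv2.contourArea)
E
python3 - <<'E'
from h import *
for n,(x0,y0,x1,y1) in (("top",(225,95,340,235)),("side",(150,150,300,250))):
    im=cv2.imread(f"pics/{n}0.png"); c=cv2.resize(im[y0:y1,x0:x1],None,fx=5,fy=5,interpolation=cv2.INTER_CUBIC)
    cv2.imwrite(f"pics/{n}0z.png",c[:600,:800])
E
python3 - <<'E'
from h import *
im=cv2.imread("pics/top0.png").astype(int); c=calibration("top")
b,g,r=im[...,0],im[...,1],im[...,2]
roi=np.zeros(b.shape,bool); roi[105:230,232:332]=1
blk=(im.max(2)<45)&roi
k=big(blk); print("bed",cv2.contourArea(k),cv2.minAreaRect(k),k[:,0].min(0),k[:,0].max(0))
w=onz(c,*cv2.minAreaRect(k)[0],.016);print(w)
for q in cv2.boxPoints(cv2.minAreaRect(k)): print(onz(c,*q,.016).round(4))
blue=(b>r+35)&(b>g+20)&roi
k=big(blue); print("blue",cv2.contourArea(k),cv2.minAreaRect(k))
for q in cv2.boxPoints(cv2.minAreaRect(k)): print(q,onz(c,*q,.11).round(4))
y=(r>b+50)&(g>b+30)&roi
k=big(y);print("weight",cv2.minAreaRect(k),onz(c,*cv2.minAreaRect(k)[0],.036))
E
```

```text
bed 1182.5 ((280.6050109863281, 160.63848876953125), (42.8112678527832, 30.437820434570312), 82.56858825683594) [263 138] [298 183]
[ 0.62238478 -0.06410339  0.016     ]
[ 0.682  -0.0094  0.016 ]
[ 0.6946 -0.1024  0.016 ]
[ 0.5632 -0.1185  0.016 ]
[ 0.551  -0.0263  0.016 ]
blue 341.5 ((287.5, 196.5), (17.0, 21.0), 90.0)
[277. 188.] [ 0.5303 -0.0475  0.11  ]
[298. 188.] [ 0.5304 -0.1071  0.11  ]
[298. 205.] [ 0.4822 -0.1067  0.11  ]
[277. 205.] [ 0.4821 -0.0473  0.11  ]
weight ((255.5, 201.0), (4.0, 5.0), 90.0) [0.4974452  0.01279953 0.036     ]
```

View pics/top0z.png

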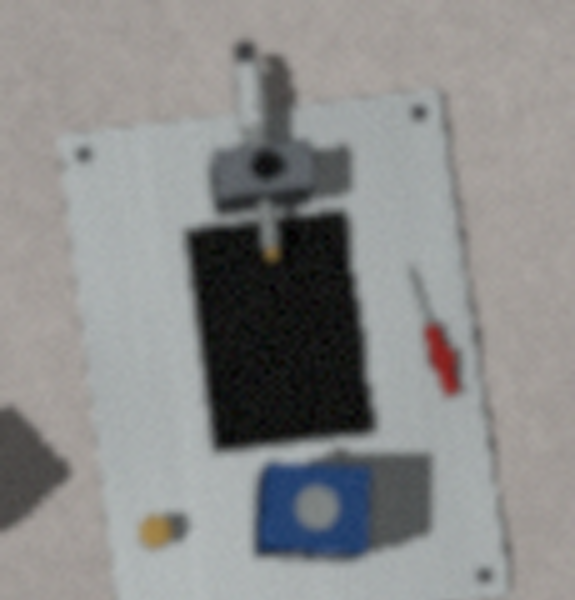

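View pics/side0z.png

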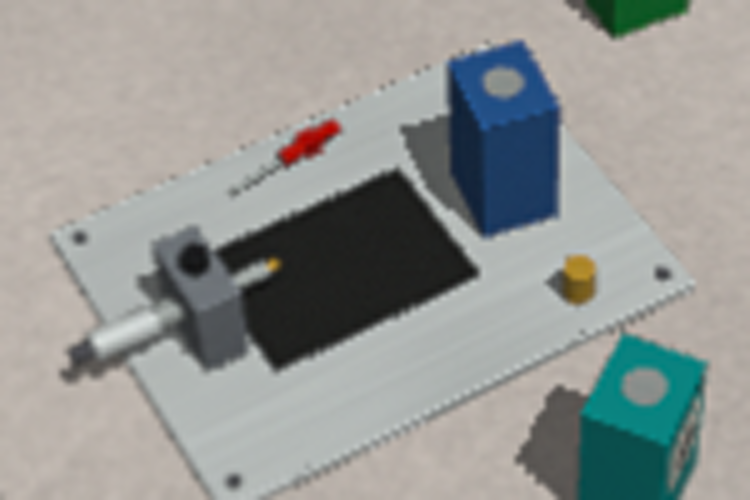

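```bash
python3 - <<'E'
from h import *
im=cv2.imread("pics/top0.png"); c=calibration("top")
g=cv2.cvtColor(im,cv2.COLOR_BGR2GRAY).astype(float)
def spot(u,v,r=4):
    u,v=int(round(u)),int(round(v)); p=g[v-r:v+r+1,u-r:u+r+1]; w=np.clip(np.median(p)-15-p,0,None)
    yy,xx=np.mgrid[v-r:v+r+1,u-r:u+r+1]; return (w*xx).sum()/w.sum(),(w*yy).sum()/w.sum()
P=[]
for u,v in ((241.6,125.6),(308.6,117.2),(321.8,209.8)):
    q=spot(u,v); P.append(onz(c,*q,.010)); print(q,P[-1].round(4))
P=np.array(P)[:,:2]
print("len",np.linalg.norm(P[0]-P[1]),np.linalg.norm(P[1]-P[2]))
d=P[1]-P[2]; print("yaw x",np.degrees(np.arctan2(d[1],d[0])))
d=P[0]-P[1]; print("yaw y",np.degrees(np.arctan2(-d[0],d[1])))
ctr=(P[0]+P[2])/2; print("plate centre",ctr)
yaw=np.radians(7); 
# bed edge fits: subpixel by threshold crossing
crop=cv2.resize(im[170:215,265:315],None,fx=14,fy=12,interpolation=cv2.INTER_CUBIC); cv2.imwrite("pics/blk.png",crop)
E
```

```text
(np.float64(241.32807570977917), np.float64(125.41640378548895)) [0.7331 0.0567 0.01  ]
(np.float64(309.16713091922), np.float64(116.93314763231197)) [ 0.7607 -0.154   0.01  ]
(np.float64(322.1371237458194), np.float64(209.3277591973244)) [ 0.4737 -0.1909  0.01  ]
len 0.21253454295835117 0.28943166338727067
yaw x 7.330449711837027
yaw y 7.476360777824488
plate centre [ 0.60337323 -0.06709903]
```

View pics/blk.png

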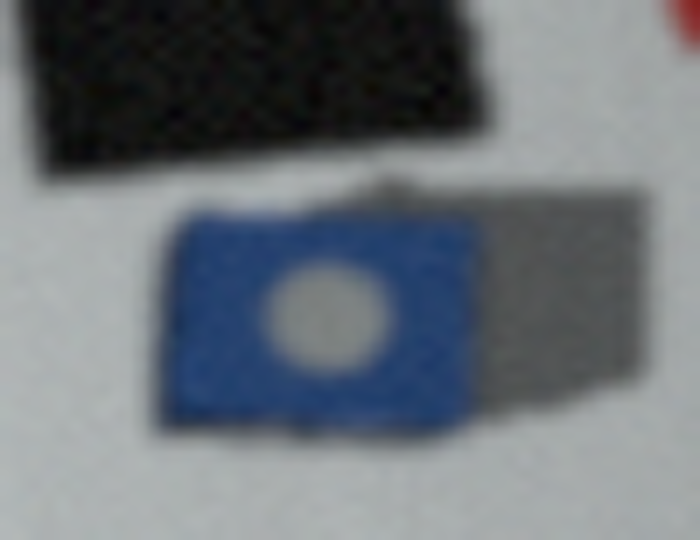

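```bash
cat >> h.py <<'E'
from scipy.spatial.transform import Rotation as Ro
F0=np.array([.5535,-.0733,0]); FY=np.radians(7.4)
RF=Ro.from_euler('z',FY).as_matrix()
def tofix(X): return RF.T@(np.array(X)-F0)
def toworld(X): return RF@np.array(X)+F0
def plan(target,yawdeg,n,s=None,pitch=0):
    s=s or sensors.sense()
    R=Ro.from_euler('xyz',s['tcp_rot']); p=s['tcp_pos']
    Rt=Ro.from_euler('xyz',[np.pi,0,np.radians(yawdeg)])
    rv=(R.inv()*Rt).as_rotvec(degrees=True)/n
    d=(np.array(target)-p)/n
    sl=[]
    for i in range(n):
        sl.append((R.inv().apply(d)).round(4).tolist()); R=R*Ro.from_rotvec(rv,degrees=True)
    print("twist/row",rv.round(3)); 
    for i in range(0,n,5): print(sl[i:i+5])
E
python3 - <<'E'
from h import *
c=calibration("top")
w=onz(c,288.3,196.25,.11);print("disc",w,tofix(w))
print(toworld([-.053,0,0]))
plan([*toworld([-.06,0,0])[:2],.23],187.4,15)
E
```

```text
disc [ 0.50693756 -0.07940262  0.11      ] [-4.69606209e-02 -5.47511205e-05  1.10000000e-01]
[ 0.50094143 -0.08012617  0.        ]
twist/row [-3.000e-03 -1.000e-03 -1.539e+00]
[[-0.0332, -0.0329, 0.0001], [-0.0323, -0.0338, 0.0001], [-0.0314, -0.0347, 0.0001], [-0.0304, -0.0355, 0.0001], [-0.0294, -0.0363, 0.0001]]
[[-0.0285, -0.0371, 0.0001], [-0.0275, -0.0378, 0.0001], [-0.0264, -0.0386, 0.0001], [-0.0254, -0.0393, 0.0001], [-0.0243, -0.0399, 0.0001]]
[[-0.0232, -0.0406, 0.0001], [-0.0221, -0.0412, 0.0001], [-0.021, -0.0418, 0.0001], [-0.0199, -0.0423, 0.0001], [-0.0187, -0.0428, 0.0001]]
```

Request:
carry_out --slide '[[-0.033, -0.033, 0], [-0.032, -0.034, 0], [-0.031, -0.035, 0], [-0.03, -0.0355, 0], [-0.029, -0.036, 0]]' --twist '[[0, 0, -1.54], [0, 0, -1.54], [0, 0, -1.54], [0, 0, -1.54], [0, 0, -1.54]]' --grip '[0.085, 0.085, 0.085, 0.085, 0.085]'

```text
t: 0.65
tcp_pos: [0.2624, 0.3245, 0.2312]
tcp_rot: [-3.142, 0.0, 3.004]
force: [0.3, 0.7, 0.0]
gripper_width: 0.0849
```

Request:
carry_out --slide '[[-0.0285, -0.037, 0], [-0.0275, -0.038, 0], [-0.0265, -0.0385, 0], [-0.0255, -0.039, 0], [-0.0245, -0.04, 0]]' --twist '[[0, 0, -1.54], [0, 0, -1.54], [0, 0, -1.54], [0, 0, -1.54], [0, 0, -1.54]]' --grip '[0.085, 0.085, 0.085, 0.085, 0.085]'

```text
t: 1.15
tcp_pos: [0.3782, 0.1211, 0.2314]
tcp_rot: [3.141, 0.0, 3.138]
force: [0.2, 1.3, -0.2]
gripper_width: 0.0849
```

Request:
carry_out --slide '[[-0.023, -0.0405, 0], [-0.022, -0.041, 0], [-0.021, -0.042, 0], [-0.02, -0.042, 0], [-0.019, -0.043, 0]]' --twist '[[0, 0, -1.54], [0, 0, -1.54], [0, 0, -1.54], [0, 0, -1.54], [0, 0, -1.54]]' --grip '[0.085, 0.085, 0.085, 0.085, 0.085]'

```text
t: 1.65
tcp_pos: [0.4934, -0.0823, 0.2312]
tcp_rot: [3.141, -0.0, -3.012]
force: [1.3, 0.3, 0.5]
gripper_width: 0.0848
```

```bash
python3 - <<'E'
from h import *
s=sensors.sense(); print(s['t'],s['tcp_pos'],np.degrees(s['tcp_rot']),s['force'],s['qpos'].round(2))
c=calibration("wrist"); cv2.imwrite("pics/w1.png",snapshot("wrist"))
E
```

```text
1.65 [ 0.4933844  -0.0822839   0.23117792] [ 1.79992516e+02 -2.30662385e-03 -1.72547659e+02] [1.31329676 0.27258793 0.53681353] [-0.33  0.17 -0.09  1.31  0.   -0.46]
```

View pics/w1.png

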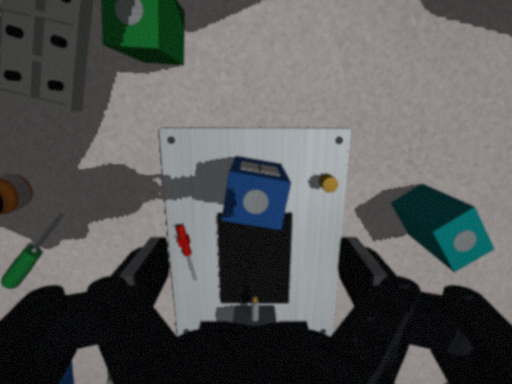

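```bash
python3 - <<'E'
from h import *
im=cv2.imread("pics/w1.png"); c=calibration("wrist"); g=cv2.cvtColor(im,cv2.COLOR_BGR2GRAY).astype(float)
def spot(u,v,r=6):
    p=g[v-r:v+r+1,u-r:u+r+1]; w=np.clip(np.median(p)-25-p,0,None)
    yy,xx=np.mgrid[v-r:v+r+1,u-r:u+r+1]; return (w*xx).sum()/w.sum(),(w*yy).sum()/w.sum()
A=onz(c,*spot(171,140),.01);B=onz(c,*spot(339,140),.01);print("screws",A,B,tofix(A),tofix(B))
d=B-A;print("yaw",np.degrees(np.arctan2(-d[0],d[1])))
i=im.astype(int); b=(i[...,0]>i[...,2]+30)&(i[...,0]>i[...,1]+20); b[:130]=0;b[250:]=0;b[:,:200]=0;b[:,310:]=0
k=big(b); ap=cv2.approxPolyDP(k,3,True)[:,0]; print(ap.tolist())
for q in ap: print(q,onz(c,*q,.11).round(4),tofix(onz(c,*q,.11)).round(4))
# white disc
dsk=(i.min(2)>110); dsk[:185]=0;dsk[220:]=0;dsk[:,:240]=0;dsk[:,272:]=0
M=cv2.moments(dsk.astype(np.uint8),True);q=M['m10']/M['m00'],M['m01']/M['m00'];print("disc",q,tofix(onz(c,*q,.11)))
for q in ((218,213),(292,212),(219,301),(289,303)): print("bed",q,tofix(onz(c,*q,.016)).round(4))
q=(254,300);print("tip",tofix(onz(c,*q,.043)))
t=(i[...,2]>i[...,0]+60)&(i[...,1]>i[...,0]+30)
for a in (slice(165,200),slice(290,310)):
    m=np.zeros_like(t);m[a]=t[a];m[:,:200]=0;m[:,350:]=0
    k=big(m);print(cv2.boundingRect(k),tofix(onz(c,*cv2.minAreaRect(k)[0],.036)))
z=cv2.resize(im[145:310,200:310],None,fx=3.6,fy=3.6,interpolation=cv2.INTER_CUBIC);cv2.imwrite("pics/w1z.png",z)
E
```

```text
screws [ 0.47640377 -0.19485333  0.01      ] [0.44974538 0.01307581 0.01      ] [-0.09210964 -0.11061128  0.01      ] [-0.09176564  0.09901954  0.01      ]
yaw 7.305979588029753
[[236, 158], [228, 175], [226, 209], [221, 219], [281, 229], [290, 185], [281, 168], [273, 164], [281, 173], [277, 178], [241, 172], [237, 167], [243, 159]]
[236 158] [ 0.4721 -0.1071  0.11  ] [-0.0851 -0.0231  0.11  ]
[228 175] [ 0.4889 -0.1127  0.11  ] [-0.0691 -0.0308  0.11  ]
[226 209] [ 0.5224 -0.1112  0.11  ] [-0.0357 -0.0335  0.11  ]
[221 219] [ 0.5333 -0.1149  0.11  ] [-0.0254 -0.0387  0.11  ]
[281 229] [ 0.5362 -0.0555  0.11  ] [-0.0149  0.0199  0.11  ]
[290 185] [ 0.491 -0.054  0.11 ] [-0.0595  0.0272  0.11  ]
[281 168] [ 0.476  -0.0648  0.11  ] [-0.0757  0.0184  0.11  ]
[273 164] [ 0.4733 -0.0727  0.11  ] [-0.0795  0.0109  0.11  ]
[281 173] [ 0.4807 -0.0641  0.11  ] [-0.071   0.0185  0.11  ]
[277 178] [ 0.4859 -0.0671  0.11  ] [-0.0663  0.0149  0.11  ]
[241 172] [ 0.4845 -0.1011  0.11  ] [-0.072  -0.0187  0.11  ]
[237 167] [ 0.4803 -0.1053  0.11  ] [-0.0767 -0.0223  0.11  ]
[243 159] [ 0.4722 -0.1007  0.11  ] [-0.0841 -0.0167  0.11  ]
disc (252.1150442477876, 201.06194690265488) [-0.04369211 -0.00839065  0.11      ]
bed (218, 213) [ 0.0028 -0.0538  0.016 ]
bed (292, 212) [0.0014 0.0432 0.016 ]
bed (219, 301) [ 0.1383 -0.0573  0.016 ]
bed (289, 303) [0.1416 0.0442 0.016 ]
tip [ 0.11641624 -0.00660893  0.043     ]
(322, 177, 15, 15) [-0.04160868  0.08439584  0.036     ]
(254, 298, 3, 4) [ 0.12079066 -0.00524679  0.036     ]
```

View pics/w1z.png

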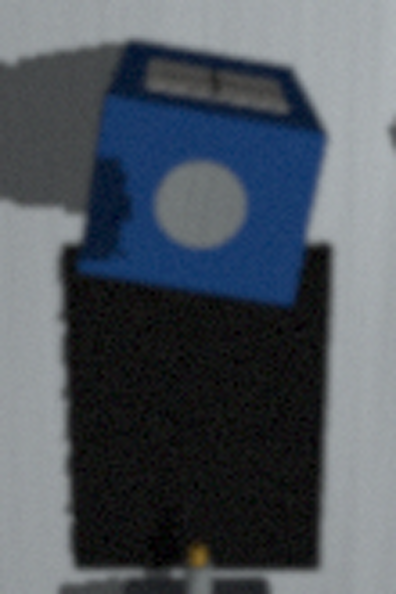

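```bash
cat > m.py <<'E'
from h import *
import sys
s=sensors.sense(); print(s['t'],s['tcp_pos'],s['qd'].round(3))
c=calibration("wrist"); im=snapshot("wrist"); cv2.imwrite(sys.argv[1],im); g=cv2.cvtColor(im,cv2.COLOR_BGR2GRAY).astype(float)
def spot(u,v,r=6):
    p=g[v-r:v+r+1,u-r:u+r+1]; w=np.clip(np.median(p)-25-p,0,None)
    yy,xx=np.mgrid[v-r:v+r+1,u-r:u+r+1]; return (w*xx).sum()/w.sum(),(w*yy).sum()/w.sum()
for X in ((-.095,-.105),(-.095,.105)):
    q=proj(c,toworld([*X,.01])).round().astype(int); q=spot(*q,9); print(q,tofix(onz(c,*q,.01)))
E
python3 m.py pics/w2.png
```

```text
1.7 [ 0.49674679 -0.08743742  0.23028409] [ 0.068 -0.038 -0.09  -0.001  0.011  0.166]
(np.float64(175.3085487077535), np.float64(137.59045725646124)) [-0.09467305 -0.10463301  0.01      ]
(np.float64(343.8650970410436), np.float64(137.71683105313394)) [-0.09446564  0.10532853  0.01      ]
```

```bash
python3 - <<'E'
from h import *
s=sensors.sense(); print(s['tcp_pos'])
c=calibration("wrist"); im=snapshot("wrist"); cv2.imwrite("pics/w3.png",im); i=im.astype(int)
q0=proj(c,toworld([-.046,-.003,.11])).round().astype(int)
dsk=(i.min(2)>95); m=np.zeros_like(dsk); sl=(slice(q0[1]-17,q0[1]+18),slice(q0[0]-17,q0[0]+18)); m[sl]=dsk[sl]
k=big(m); q=cv2.minAreaRect(k)[0]; print(cv2.minAreaRect(k),tofix(onz(c,*q,.11)))
b=(i[...,0]>i[...,2]+30)&(i[...,0]>i[...,1]+20); b[:130]=0;b[250:]=0;b[:,:200]=0;b[:,315:]=0
k=big(b); ap=cv2.approxPolyDP(cv2.convexHull(k),3,True)[:,0]
for q in ap: print(q,tofix(onz(c,*q,.11)).round(4))
for q in ((-.095,-.105,.01),(-.095,.105,.01)): print(proj(c,toworld(q)))
plan([*toworld([-.046,-.001,0])[:2],.08],187.4,5)
E
```

```text
[ 0.49500208 -0.08470404  0.23008241]
((258.0, 200.5), (21.0, 22.0), 90.0) [-0.04581486  0.00032593  0.11      ]
[239 157] [-0.0876 -0.0171  0.11  ]
[281 164] [-0.0809  0.0215  0.11  ]
[293 181] [-0.0648  0.0331  0.11  ]
[284 228] [-0.0174  0.0258  0.11  ]
[224 219] [-0.0271 -0.0327  0.11  ]
[231 172] [-0.0736 -0.0247  0.11  ]
[172.29154363 138.96402229]
[340.79085223 138.30230034]
twist/row [ 0.007 -0.017 -0.037]
[[-0.003, 0.0001, 0.03], [-0.0029, 0.0001, 0.03], [-0.0029, 0.0001, 0.03], [-0.0029, 0.0001, 0.03], [-0.0029, 0.0001, 0.03]]
```

Request:
carry_out --slide '[[-0.004, 0, 0.02], [-0.004, 0, 0.02], [-0.003, 0, 0.02], [-0.002, 0, 0.015], [0, 0, 0]]' --twist '[[0, 0, 2], [0, 0, 3], [0, 0, 3], [0, 0, 1.4], [0, 0, 0]]' --grip '[0.085, 0.085, 0.085, 0.085, 0.085]'

```text
t: 2.3
tcp_pos: [0.5045, -0.078, 0.1546]
tcp_rot: [3.14, -0.003, 3.107]
force: [-0.5, -0.3, 0.2]
gripper_width: 0.0849
```

```bash
python3 - <<'E'
from h import *
for _ in range(2):
    s=sensors.sense(); print(s['tcp_pos'],tofix(s['tcp_pos']),np.degrees(s['tcp_rot'])[2]-7.4,s['qd'].round(3)); c=calibration("wrist"); im=snapshot("wrist")
    print([proj(c,toworld(q)).round(1) for q in ((-.095,-.105,.01),(-.095,.105,.01))])
cv2.imwrite("pics/w4.png",im); s=sensors.sense(); print(tofix(s['tcp_pos']))
E
```

```text
[ 0.50450266 -0.07802419  0.15459467] [-0.0491977   0.0016258   0.15459467] 170.64434651639817 [-0.003 -0.021  0.052  0.044 -0.    -0.036]
[array([141.2, 154. ]), array([350.7, 118.8])]
[ 0.50502698 -0.07831719  0.15588308] [-0.04871549  0.00126771  0.15588308] 170.69482484613107 [-0.005 -0.016  0.034  0.015  0.    -0.012]
[array([142., 153.]), array([350.8, 118. ])]
[-0.04823402  0.0009054   0.15672647]
```

View pics/w4.png

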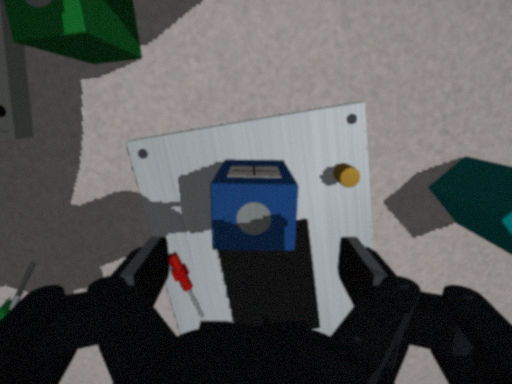

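Request:
carry_out --slide '[[-0.001, 0, 0.025], [0, 0, 0.025], [0, 0, 0.025], [0, 0, 0.009], [0, 0, 0]]' --twist '[[0, 0, 0], [0, 0, 0], [0, 0, 0], [0, 0, 0], [0, 0, 0]]' --grip '[0.085, 0.085, 0.085, 0.085, 0.08]'

```text
t: 2.9
tcp_pos: [0.5065, -0.0791, 0.0722]
tcp_rot: [3.141, -0.001, 3.107]
force: [-0.3, 0.0, -0.5]
gripper_width: 0.0802
```

Request:
carry_out --slide '[[0, 0, 0], [0, 0, 0], [0, 0, 0], [0, 0, 0], [0, 0, 0]]' --twist '[[0, 0, 0], [0, 0, 0], [0, 0, 0], [0, 0, 0], [0, 0, 0]]' --grip '[0.072, 0.066, 0.06, 0.055, 0.05]'

```text
t: 3.4
tcp_pos: [0.5075, -0.079, 0.0736]
tcp_rot: [3.141, 0.002, 3.107]
force: [-0.9, 4.0, 8.0]
gripper_width: 0.0591
```

Request:
carry_out --slide '[[0, 0, 0], [0, 0, 0], [0, 0, 0], [0, 0, 0], [0, 0, 0]]' --twist '[[0, 0, 0], [0, 0, 0], [0, 0, 0], [0, 0, 0], [0, 0, 0]]' --grip '[0.05, 0.05, 0.05, 0.05, 0.05]'

```text
t: 3.9
tcp_pos: [0.5075, -0.079, 0.0736]
tcp_rot: [3.141, 0.002, 3.107]
force: [-1.2, 3.9, 8.9]
gripper_width: 0.0591
```

```bash
python3 - <<'E'
from h import *
c=calibration("wrist"); im=snapshot("wrist");cv2.imwrite("pics/w5.png",im)
s=sensors.sense(); print(tofix(s['tcp_pos']),np.degrees(s['tcp_rot'])-[180,0,187.4],s['force'],s['gripper_width'])
E
```

```text
[-0.04634035  0.00024991  0.07364428] [-0.02371326  0.12820679 -9.36814085] [-1.94322583  4.18351452  8.13965816] 0.05925664695166678
```

View pics/w5.png

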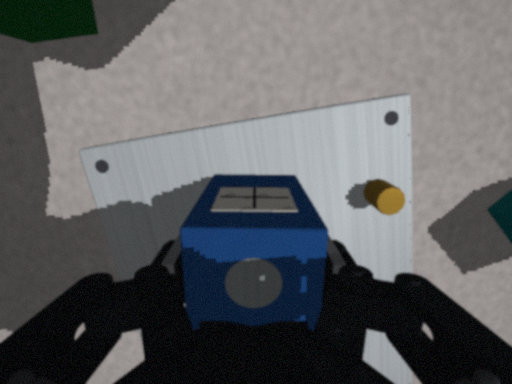

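Request:
carry_out --slide '[[0, 0, 0], [0, 0, 0], [0, 0, 0], [0, 0, 0], [0, 0, 0]]' --twist '[[0, 0, -2.5], [0, 0, -3], [0, 0, -2.5], [0, 0, -1.4], [0, 0, 0]]' --grip '[0.05, 0.05, 0.05, 0.05, 0.05]'

```text
t: 4.45
tcp_pos: [0.5066, -0.0805, 0.0736]
tcp_rot: [-3.139, -0.0, -3.012]
force: [-5.5, -3.3, 8.4]
gripper_width: 0.06
```

Request:
carry_out --slide '[[-0.003, 0, 0], [-0.004, 0, 0], [-0.004, 0, 0], [-0.004, 0, 0], [-0.002, 0, 0]]' --twist '[[0, 0, 0], [0, 0, 0], [0, 0, 0], [0, 0, 0], [0, 0, 0]]' --grip '[0.05, 0.05, 0.05, 0.05, 0.05]'

```text
t: 4.95
tcp_pos: [0.5223, -0.0772, 0.0738]
tcp_rot: [-3.141, -0.002, -3.012]
force: [-14.9, 0.6, 25.6]
gripper_width: 0.0592
```

```bash
cat >st.py <<'E'
from h import *
s=sensors.sense(); print(s['t'],"fix",tofix(s['tcp_pos']).round(4),"rot",((np.degrees(s['tcp_rot'])-[180,0,187.4]+180)%360-180).round(2),"F fix",(RF.T@s['force']).round(1),"w",s['gripper_width'].round(4),"tq",s['wrist_torque'].round(2))
E
python3 st.py
```

```text
Traceback (most recent call last):
  File "st.py", line 2, in <module>
    s=sensors.sense(); print(s['t'],"fix",tofix(s['tcp_pos']).round(4),"rot",((np.degrees(s['tcp_rot'])-[180,0,187.4]+180)%360-180).round(2),"F fix",(RF.T@s['force']).round(1),"w",s['gripper_width'].round(4),"tq",s['wrist_torque'].round(2))
                                                                                                                                                                                    ^^^^^^^^^^^^^^^^^^^^^^^^
AttributeError: 'float' object has no attribute 'round'
```

```bash
sed -i "s/s\['gripper_width'\].round(4)/round(s['gripper_width'],4)/" st.py; python3 st.py
```

```text
4.95 fix [-0.0314  0.0002  0.0738] rot [ 0.05 -0.12  0.  ] F fix [-14.7   2.5  25.6] w 0.0592 tq [ 0.21  3.4  -0.04]
```

Request:
carry_out --slide '[[0, 0, -0.001], [0, 0, 0], [0, 0, 0], [-0.001, 0, 0], [-0.001, 0, 0]]' --twist '[[0, 0, 0], [0, 0, 0], [0, 0, 0], [0, 0, 0], [0, 0, 0]]' --grip '[0.05, 0.05, 0.05, 0.05, 0.05]'

```text
t: 5.45
tcp_pos: [0.525, -0.0769, 0.0739]
tcp_rot: [-3.141, -0.001, -3.012]
force: [-9.9, 1.7, 13.3]
gripper_width: 0.0596
```

```bash
python3 st.py
```

```text
5.45 fix [-0.0287  0.0001  0.0739] rot [ 0.02 -0.05  0.01] F fix [-9.6  2.9 13.3] w 0.0596 tq [ 0.04  2.22 -0.04]
```

Request:
carry_out --slide '[[-0.001, 0, -0.0005], [-0.001, 0, 0], [-0.001, 0, 0], [0, 0, 0], [0, 0, 0]]' --twist '[[0, 0, 0], [0, 0, 0], [0, 0, 0], [0, 0, 0], [0, 0, 0]]' --grip '[0.05, 0.05, 0.05, 0.05, 0.05]'

```text
t: 5.95
tcp_pos: [0.5286, -0.0765, 0.0739]
tcp_rot: [-3.142, -0.0, -3.012]
force: [-5.6, 0.9, 5.8]
gripper_width: 0.0591
```

```bash
python3 st.py; python3 -c "
from h import *
im=snapshot('side'); cv2.imwrite('pics/s1.png',cv2.resize(im[140:260,150:310],None,fx=5,fy=5,interpolation=cv2.INTER_CUBIC))"
```

```text
5.95 fix [-0.0251  0.      0.0739] rot [ 0.   -0.01  0.01] F fix [-5.4  1.6  5.8] w 0.0591 tq [-0.02  0.94 -0.01]
```

View pics/s1.png

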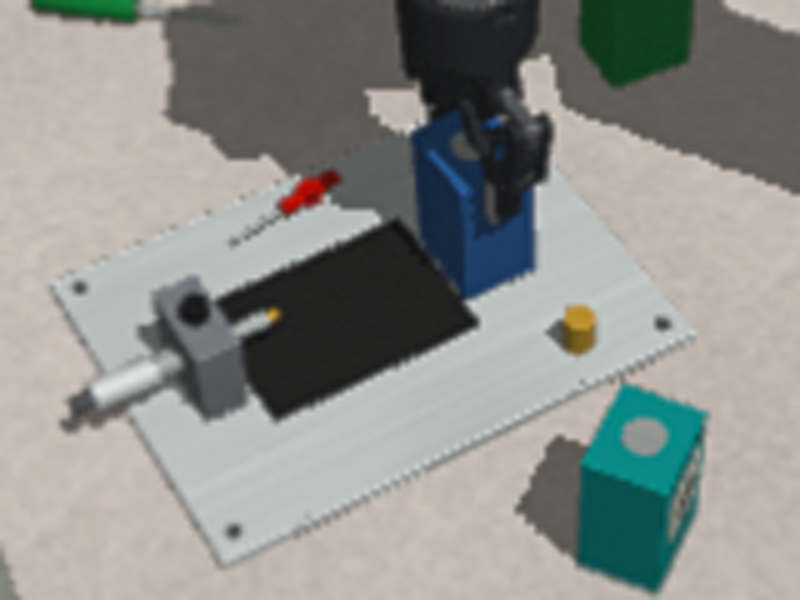

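Request:
carry_out --slide '[[-0.001, 0, 0], [0, 0, 0], [-0.001, 0, 0], [0, 0, 0], [0, 0, 0]]' --twist '[[0, 0, 0], [0, 0, 0], [0, 0, 0], [0, 0, 0], [0, 0, 0]]' --grip '[0.05, 0.05, 0.05, 0.05, 0.05]'

```text
t: 6.5
tcp_pos: [0.5307, -0.0763, 0.0739]
tcp_rot: [-3.142, 0.0, -3.012]
force: [-4.7, 1.3, 5.4]
gripper_width: 0.0594
```

```bash
python3 st.py
```

```text
6.5 fix [-0.023  -0.      0.0739] rot [0.   0.   0.01] F fix [-4.5  1.9  5.4] w 0.0594 tq [ 0.01  0.92 -0.06]
```

Request:
carry_out --slide '[[-0.001, 0, 0], [0, 0, 0], [-0.001, 0, 0], [0, 0, 0], [0, 0, 0]]' --twist '[[0, 0, 0], [0, 0, 0], [0, 0, 0], [0, 0, 0], [0, 0, 0]]' --grip '[0.05, 0.05, 0.05, 0.05, 0.05]'

```text
t: 7.0
tcp_pos: [0.5315, -0.0761, 0.074]
tcp_rot: [-3.141, -0.002, -3.012]
force: [-11.4, -0.5, 10.5]
gripper_width: 0.0596
```

```bash
python3 st.py; python3 -c "
from h import *
im=snapshot('side'); cv2.imwrite('pics/s2.png',cv2.resize(im[160:220,210:290],None,fx=9,fy=9,interpolation=cv2.INTER_CUBIC))"
```

```text
7.0 fix [-0.0222  0.      0.074 ] rot [ 0.02 -0.12  0.02] F fix [-11.4   1.   10.5] w 0.0596 tq [-0.33  2.38  0.3 ]
```

View pics/s2.png

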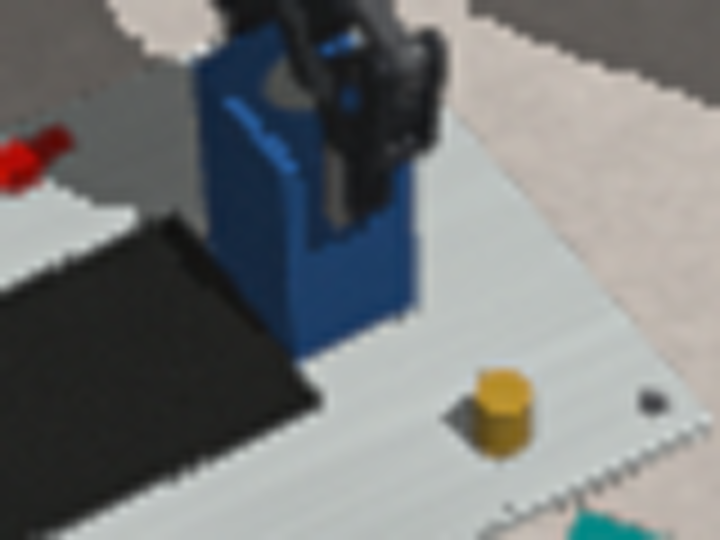

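Request:
carry_out --slide '[[0, 0, 0], [0, 0, 0], [0, 0, 0], [0, 0, 0], [0, 0, 0]]' --twist '[[0, 0, 0], [0, 0, 0], [0, 0, 0], [0, 0, 0], [0, 0, 0]]' --grip '[0.065, 0.075, 0.085, 0.085, 0.085]'

```text
t: 7.55
tcp_pos: [0.5328, -0.076, 0.0737]
tcp_rot: [3.142, 0.0, -3.012]
force: [1.0, -1.1, -0.2]
gripper_width: 0.0849
```

Request:
carry_out --slide '[[0, 0, -0.01], [0, 0, -0.02], [0, 0, -0.025], [0, 0, -0.015], [0, 0, 0]]' --twist '[[0, 0, 0], [0, 0, 0], [0, 0, 0], [0, 0, 0], [0, 0, 0]]' --grip '[0.085, 0.085, 0.085, 0.085, 0.085]'

```text
t: 8.05
tcp_pos: [0.5338, -0.0763, 0.1465]
tcp_rot: [-3.14, 0.004, -3.012]
force: [-0.2, -0.0, -0.5]
gripper_width: 0.085
```

```bash
python3 st.py; python3 - <<'E'
from h import *
c=calibration("wrist"); im=snapshot("wrist");cv2.imwrite("pics/w6.png",im)
print(proj(c,toworld([-.05,0.03,.11])),proj(c,toworld([-.05,-0.03,.11])),proj(c,toworld([0,0.03,.11])),proj(c,toworld([0,-0.03,.11])))
E
```

```text
8.05 fix [-0.0199 -0.0004  0.1465] rot [0.1  0.23 0.02] F fix [-0.2 -0.  -0.5] w 0.085 tq [-0.03 -0.06  0.03]
[301.83791299 174.13928654] [207.15642961 174.15669792] [298.4349624  245.84687658] [210.47655591 245.82203633]
```

View pics/w6.png

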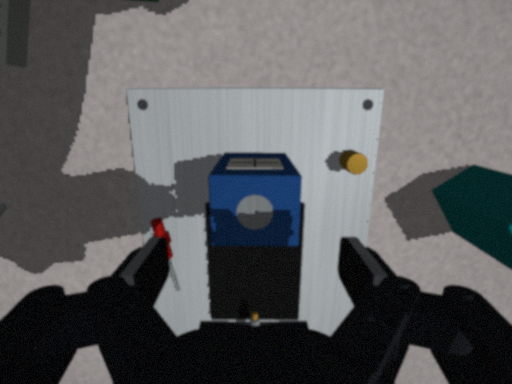

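Request:
carry_out --slide '[[0.015, 0, 0], [0.025, 0, 0], [0.02, 0, 0], [0.008, 0, 0.01], [0, 0, 0.02]]' --twist '[[0, 0, 0], [0, 0, 0], [0, 0, 0], [0, 0, 0], [0, 0, 0]]' --grip '[0.07, 0.055, 0.04, 0.03, 0.025]'

```text
t: 8.6
tcp_pos: [0.4645, -0.0849, 0.1139]
tcp_rot: [-3.141, 0.001, -3.013]
force: [0.6, 0.3, -0.6]
gripper_width: 0.0251
```

Request:
carry_out --slide '[[0, 0, 0.02], [0, 0, 0.004], [0, 0, 0], [0, 0, 0], [0, 0, 0]]' --twist '[[0, 0, 0], [0, 0, 0], [0, 0, 0], [0, 0, 0], [0, 0, 0]]' --grip '[0.025, 0.025, 0.025, 0.025, 0.025]'

```text
t: 9.1
tcp_pos: [0.4657, -0.0849, 0.0905]
tcp_rot: [-3.141, 0.001, -3.012]
force: [0.1, -1.2, -1.0]
gripper_width: 0.0251
```

```bash
python3 st.py; python3 -c "
from h import *
cv2.imwrite('pics/w7.png',snapshot('wrist'))"
```

```text
9.1 fix [-0.0886 -0.0002  0.0905] rot [0.03 0.06 0.02] F fix [-0.1 -1.2 -1. ] w 0.0251 tq [-0.   -0.    0.01]
```

View pics/w7.png

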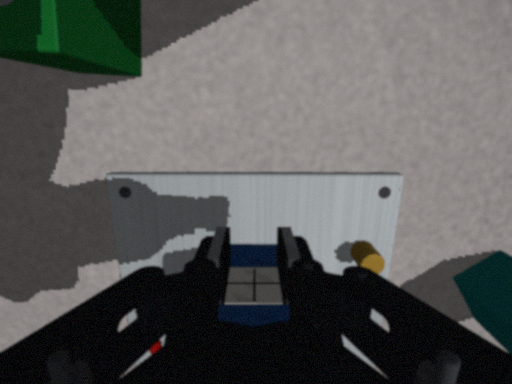

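Request:
carry_out --slide '[[-0.01, 0, 0], [-0.01, 0, 0], [-0.005, 0, 0], [-0.005, 0, 0], [-0.005, 0, 0]]' --twist '[[0, 0, 0], [0, 0, 0], [0, 0, 0], [0, 0, 0], [0, 0, 0]]' --grip '[0.025, 0.025, 0.025, 0.025, 0.025]'

```text
t: 9.65
tcp_pos: [0.4998, -0.0801, 0.0896]
tcp_rot: [3.142, -0.001, -3.012]
force: [-3.9, -1.0, 2.6]
gripper_width: 0.0248
```

```bash
python3 st.py
```

```text
9.65 fix [-0.0541  0.0001  0.0896] rot [-0.   -0.08  0.02] F fix [-4.  -0.5  2.6] w 0.0248 tq [-0.08  0.66 -0.02]
```

Request:
carry_out --slide '[[-0.004, 0, 0], [-0.004, 0, 0], [-0.004, 0, 0], [-0.004, 0, 0], [-0.004, 0, 0]]' --twist '[[0, 0, 0], [0, 0, 0], [0, 0, 0], [0, 0, 0], [0, 0, 0]]' --grip '[0.025, 0.025, 0.025, 0.025, 0.025]'

```text
t: 10.15
tcp_pos: [0.5203, -0.0777, 0.0899]
tcp_rot: [-3.142, 0.0, -3.012]
force: [-1.5, 0.8, 1.3]
gripper_width: 0.0252
```

```bash
python3 st.py; python3 -c "
from h import *
im=snapshot('side'); cv2.imwrite('pics/s3.png',cv2.resize(im[140:260,150:310],None,fx=5,fy=5,interpolation=cv2.INTER_CUBIC))"
```

```text
10.15 fix [-0.0335 -0.      0.0899] rot [0.   0.03 0.01] F fix [-1.4  0.9  1.3] w 0.0252 tq [-0.1   0.27 -0.  ]
```

View pics/s3.png

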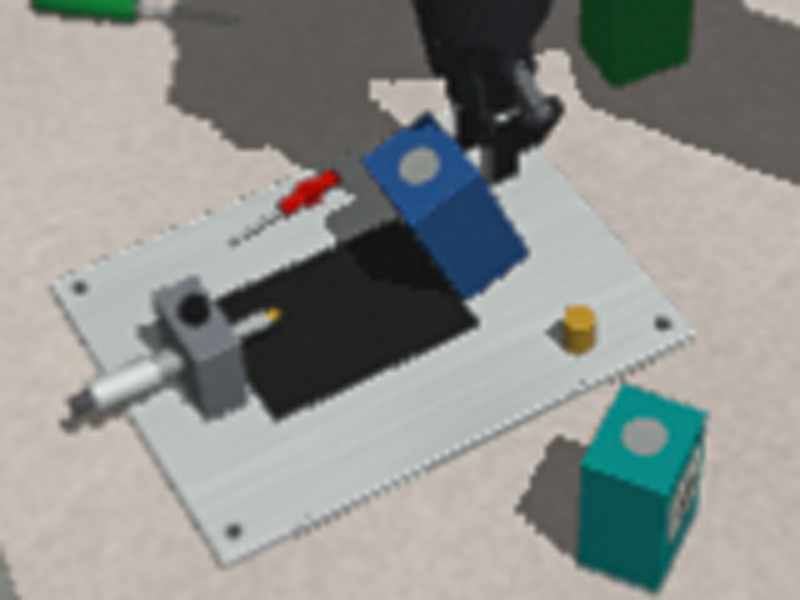

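Request:
carry_out --slide '[[-0.002, 0, 0], [-0.002, 0, 0], [-0.002, 0, 0], [-0.002, 0, 0], [-0.002, 0, 0]]' --twist '[[0, 0, 0], [0, 0, 0], [0, 0, 0], [0, 0, 0], [0, 0, 0]]' --grip '[0.025, 0.025, 0.025, 0.025, 0.025]'

```text
t: 10.7
tcp_pos: [0.5299, -0.0763, 0.0898]
tcp_rot: [3.142, 0.0, -3.012]
force: [0.2, -0.9, 1.1]
gripper_width: 0.0254
```

```bash
python3 st.py; python3 -c "
from h import *
im=snapshot('side'); cv2.imwrite('pics/s4.png',cv2.resize(im[140:260,150:310],None,fx=5,fy=5,interpolation=cv2.INTER_CUBIC))"
```

```text
10.7 fix [-0.0238  0.      0.0898] rot [-0.    0.01  0.01] F fix [ 0.1 -0.9  1.1] w 0.0254 tq [ 0.04  0.04 -0.02]
```

View pics/s4.png

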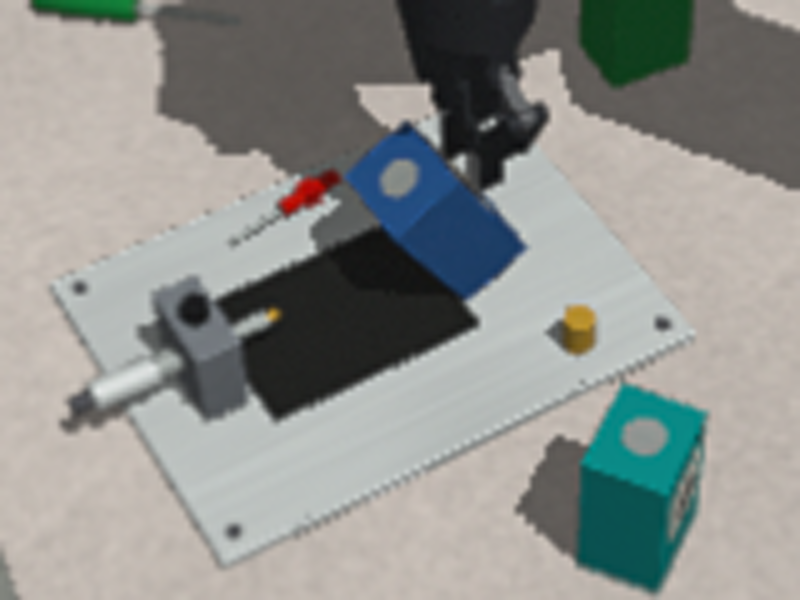

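Just about at balance; a few more millimetres.

Request:
carry_out --slide '[[-0.002, 0, 0], [-0.002, 0, 0], [-0.001, 0, 0], [0, 0, 0], [0, 0, 0]]' --twist '[[0, 0, 0], [0, 0, 0], [0, 0, 0], [0, 0, 0], [0, 0, 0]]' --grip '[0.025, 0.025, 0.025, 0.025, 0.025]'

```text
t: 11.25
tcp_pos: [0.5346, -0.0757, 0.0897]
tcp_rot: [3.142, -0.0, -3.012]
force: [-0.6, -0.4, -0.1]
gripper_width: 0.0252
```

```bash
python3 st.py; python3 -c "
from h import *
im=snapshot('side'); cv2.imwrite('pics/s5.png',cv2.resize(im[140:260,150:310],None,fx=5,fy=5,interpolation=cv2.INTER_CUBIC))"
```

```text
11.25 fix [-0.0191  0.      0.0897] rot [-0.   -0.01  0.02] F fix [-0.6 -0.3 -0.1] w 0.0252 tq [0.02 0.05 0.05]
```

View pics/s5.png

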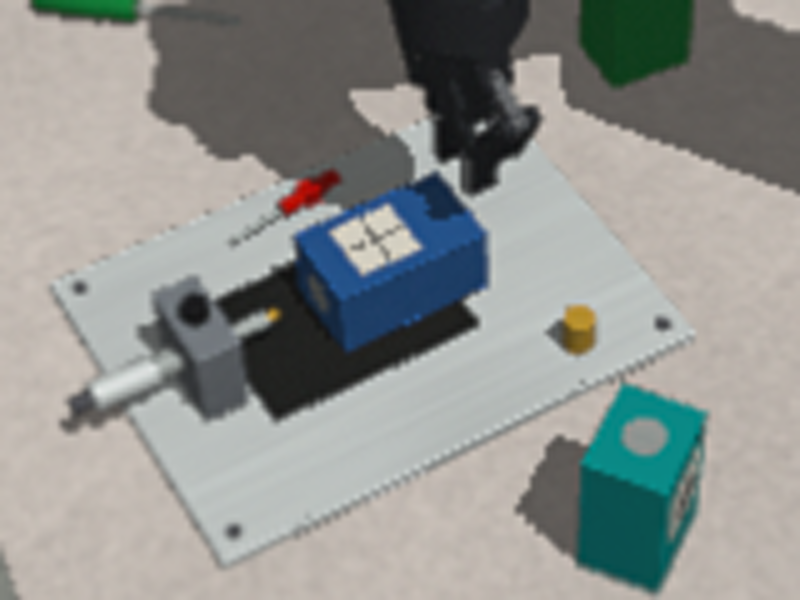

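Request:
carry_out --slide '[[0.015, 0, -0.02], [0.02, 0, -0.02], [0.015, 0, -0.02], [0, 0, 0], [0, 0, 0]]' --twist '[[0, 0, 0], [0, 0, 0], [0, 0, 0], [0, 0, 0], [0, 0, 0]]' --grip '[0.025, 0.025, 0.025, 0.025, 0.025]'

```text
t: 11.8
tcp_pos: [0.4853, -0.0823, 0.15]
tcp_rot: [-3.141, 0.001, -3.013]
force: [0.3, 0.4, 0.2]
gripper_width: 0.0251
```

```bash
python3 st.py; python3 - <<'E'
from h import *
ct=calibration("top"); it=snapshot("top"); cv2.imwrite('pics/t2.png',cv2.resize(it[110:215,235:335],None,fx=5.6,fy=5.6,interpolation=cv2.INTER_CUBIC))
snapshot("side")
s=sensors.sense();c=calibration("wrist"); im=snapshot("wrist"); cv2.imwrite("pics/w8.png",im)
for x in (-.025,.0,.1): print(x,[proj(c,toworld([x,y,.066])).round(1) for y in (-.03,.03)])
E
```

```text
11.8 fix [-0.0688 -0.0002  0.15  ] rot [ 0.03  0.07 -0.01] F fix [0.4 0.3 0.2] w 0.0251 tq [ 0.04 -0.02  0.02]
-0.025 [array([218.6, 247. ]), array([288.4, 247. ])]
0.0 [array([219.6, 272.7]), array([287.4, 272.6])]
0.1 [array([223.3, 361.2]), array([283.9, 361.2])]
```

View pics/w8.png

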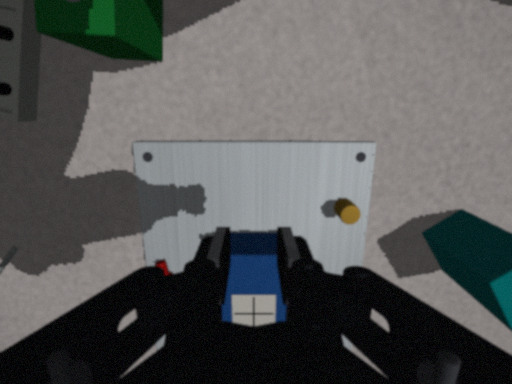

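View pics/t2.png

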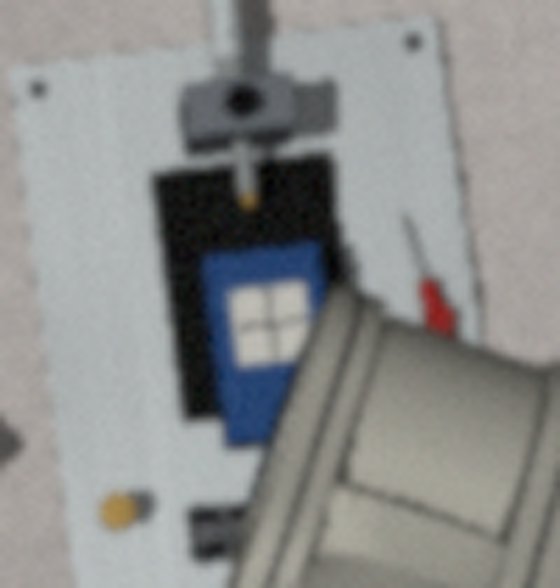

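```bash
python3 - <<'E'
from h import *
c=calibration("top")
f=lambda p:((p[0]+.5)/5.6-.5+235,(p[1]+.5)/5.6-.5+110)
for n,p,z in (("FL",(205,256),.066),("FR",(321,243),.066),("RL",(228,446),.016+.0),("RL",(228,446),.066),("tile",(270,322),.066),("tip",(248,207),.041),("weight",(118,510),.036)): print(n,z,tofix(onz(c,*f(p),z)).round(4))
E
```

```text
FL 0.066 [0.0819 0.0299 0.066 ]
FR 0.066 [ 0.081  -0.0318  0.066 ]
RL 0.016 [-0.0155  0.0279  0.016 ]
RL 0.066 [-0.0193  0.0311  0.066 ]
tile 0.066 [0.0428 0.0005 0.066 ]
tip 0.041 [0.1092 0.0018 0.041 ]
weight 0.036 [-0.0436  0.092   0.036 ]
```

Request:
carry_out --slide '[[0, 0, 0.03], [0, 0, 0.035], [0, 0, 0.035], [0, 0, 0.018], [0, 0, 0]]' --twist '[[0, 0, 0], [0, 0, 0], [0, 0, 0], [0, 0, 0], [0, 0, 0]]' --grip '[0.025, 0.025, 0.025, 0.025, 0.025]'

```text
t: 12.45
tcp_pos: [0.4833, -0.0814, 0.0287]
tcp_rot: [3.139, -0.005, -3.012]
force: [-0.4, 0.8, 0.3]
gripper_width: 0.0248
```

Request:
carry_out --slide '[[-0.01, 0, 0], [-0.01, 0, 0], [-0.008, 0, 0], [-0.002, 0, 0], [0, 0, 0]]' --twist '[[0, 0, 0], [0, 0, 0], [0, 0, 0], [0, 0, 0], [0, 0, 0]]' --grip '[0.025, 0.025, 0.025, 0.025, 0.025]'

```text
t: 12.95
tcp_pos: [0.5154, -0.0782, 0.0321]
tcp_rot: [-3.141, 0.001, -3.012]
force: [0.0, 0.2, 0.6]
gripper_width: 0.0249
```

```bash
python3 st.py
```

```text
12.95 fix [-0.0384  0.      0.0321] rot [0.02 0.03 0.04] F fix [0.1 0.2 0.6] w 0.0249 tq [-0.02  0.   -0.  ]
```

Request:
carry_out --slide '[[-0.003, 0, 0], [-0.003, 0, 0], [-0.003, 0, 0], [-0.003, 0, 0], [-0.003, 0, 0]]' --twist '[[0, 0, 0], [0, 0, 0], [0, 0, 0], [0, 0, 0], [0, 0, 0]]' --grip '[0.025, 0.025, 0.025, 0.025, 0.025]'

```text
t: 13.45
tcp_pos: [0.529, -0.0764, 0.0317]
tcp_rot: [3.142, -0.002, -3.012]
force: [-4.9, -1.3, 4.6]
gripper_width: 0.0251
```

```bash
python3 st.py
```

```text
13.45 fix [-0.0247  0.0001  0.0317] rot [-0.  -0.1  0. ] F fix [-5.  -0.7  4.6] w 0.0251 tq [-0.14  0.98 -0.04]
```

Request:
carry_out --slide '[[-0.002, 0, 0], [-0.002, 0, 0], [-0.002, 0, 0], [-0.002, 0, 0], [-0.002, 0, 0]]' --twist '[[0, 0, 0], [0, 0, 0], [0, 0, 0], [0, 0, 0], [0, 0, 0]]' --grip '[0.025, 0.025, 0.025, 0.025, 0.025]'

```text
t: 13.95
tcp_pos: [0.5389, -0.075, 0.0317]
tcp_rot: [3.141, -0.002, -3.012]
force: [-5.0, -0.3, 4.4]
gripper_width: 0.0251
```

```bash
python3 st.py; python3 -c "
from h import *
im=snapshot('side'); cv2.imwrite('pics/s6.png',cv2.resize(im[150:240,165:275],None,fx=6.5,fy=6.5,interpolation=cv2.INTER_CUBIC))"
```

```text
13.95 fix [-0.0147  0.0002  0.0317] rot [-0.01 -0.09  0.01] F fix [-5.   0.4  4.4] w 0.0251 tq [-0.08  0.91 -0.  ]
```

View pics/s6.png

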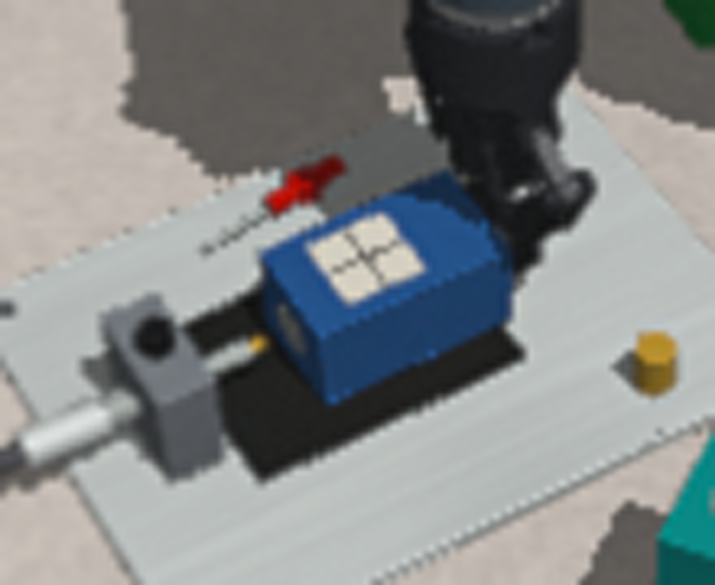

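Request:
carry_out --slide '[[-0.0015, 0, 0], [-0.0015, 0, 0], [-0.001, 0, 0], [-0.001, 0, 0], [-0.001, 0, 0]]' --twist '[[0, 0, 0], [0, 0, 0], [0, 0, 0], [0, 0, 0], [0, 0, 0]]' --grip '[0.025, 0.025, 0.025, 0.025, 0.025]'

```text
t: 14.5
tcp_pos: [0.5455, -0.0743, 0.0317]
tcp_rot: [3.142, -0.0, -3.012]
force: [-5.4, -0.3, 1.2]
gripper_width: 0.0247
```

Request:
carry_out --slide '[[-0.001, 0, 0], [-0.001, 0, 0], [-0.001, 0, 0], [0, 0, 0], [0, 0, 0]]' --twist '[[0, 0, 0], [0, 0, 0], [0, 0, 0], [0, 0, 0], [0, 0, 0]]' --grip '[0.025, 0.025, 0.025, 0.025, 0.025]'

```text
t: 15.0
tcp_pos: [0.5488, -0.0739, 0.0317]
tcp_rot: [3.142, 0.0, -3.012]
force: [-1.2, 0.2, -1.4]
gripper_width: 0.025
```

```bash
python3 st.py; python3 -c "
from h import *
im=snapshot('side'); cv2.imwrite('pics/s7.png',cv2.resize(im[180:220,185:245],None,fx=12,fy=12,interpolation=cv2.INTER_CUBIC))"
```

```text
15.0 fix [-0.0048  0.      0.0317] rot [-0.    0.02  0.02] F fix [-1.2  0.4 -1.4] w 0.025 tq [-0.    0.26 -0.01]
```

View pics/s7.png

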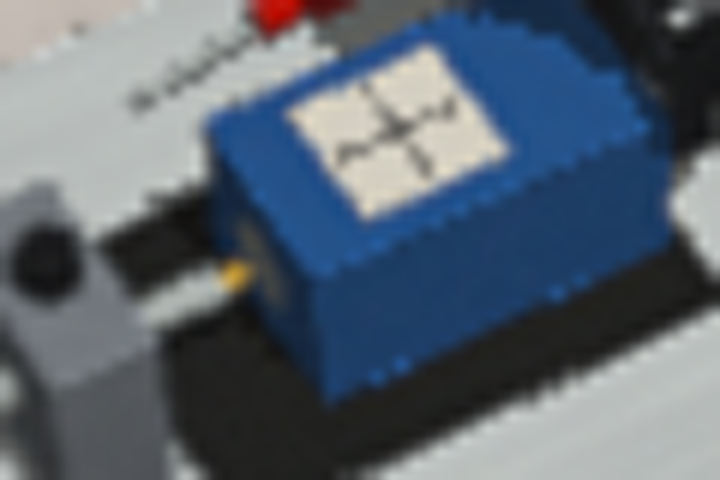

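Request:
carry_out --slide '[[-0.0005, 0, 0], [-0.0005, 0, 0], [-0.0005, 0, 0], [-0.0005, 0, 0], [-0.0005, 0, 0]]' --twist '[[0, 0, 0], [0, 0, 0], [0, 0, 0], [0, 0, 0], [0, 0, 0]]' --grip '[0.025, 0.025, 0.025, 0.025, 0.025]'

```text
t: 15.55
tcp_pos: [0.551, -0.0736, 0.0318]
tcp_rot: [3.142, -0.0, -3.012]
force: [-2.7, 0.7, -0.9]
gripper_width: 0.0247
```

```bash
python3 st.py
```

```text
15.55 fix [-0.0025  0.      0.0318] rot [-0.   -0.    0.01] F fix [-2.6  1.1 -0.9] w 0.0247 tq [-0.1   0.61  0.01]
```

Request:
carry_out --slide '[[-0.0005, 0, 0], [-0.0005, 0, 0], [-0.0005, 0, 0], [-0.0005, 0, 0], [-0.0005, 0, 0]]' --twist '[[0, 0, 0], [0, 0, 0], [0, 0, 0], [0, 0, 0], [0, 0, 0]]' --grip '[0.025, 0.025, 0.025, 0.025, 0.025]'

```text
t: 16.05
tcp_pos: [0.5535, -0.0733, 0.0318]
tcp_rot: [-3.142, 0.0, -3.012]
force: [-4.0, -1.7, -1.3]
gripper_width: 0.0254
```

```bash
python3 st.py; python3 -c "
from h import *
im=snapshot('side'); cv2.imwrite('pics/s8.png',cv2.resize(im[180:220,185:245],None,fx=12,fy=12,interpolation=cv2.INTER_CUBIC))"
```

```text
16.05 fix [0.     0.     0.0318] rot [0.   0.   0.01] F fix [-4.2 -1.2 -1.3] w 0.0254 tq [-0.1   0.74 -0.01]
```

View pics/s8.png

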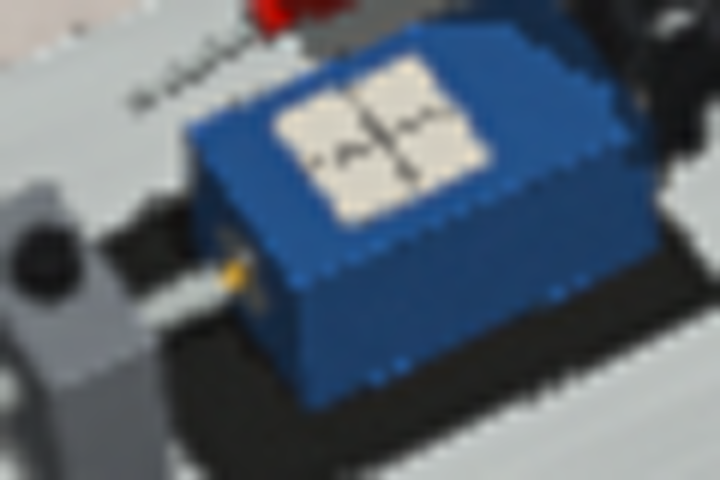

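Request:
carry_out --slide '[[-0.0005, 0, 0], [-0.0005, 0, 0], [-0.0005, 0, 0], [0, 0, 0], [0, 0, 0]]' --twist '[[0, 0, 0], [0, 0, 0], [0, 0, 0], [0, 0, 0], [0, 0, 0]]' --grip '[0.025, 0.025, 0.025, 0.025, 0.025]'

```text
t: 16.6
tcp_pos: [0.5544, -0.0731, 0.0318]
tcp_rot: [3.142, -0.001, -3.012]
force: [-6.1, -0.5, 2.3]
gripper_width: 0.025
```

```bash
python3 st.py;  python3 -c "
from h import *
im=snapshot('side'); cv2.imwrite('pics/s9.png',cv2.resize(im[180:220,185:245],None,fx=12,fy=12,interpolation=cv2.INTER_CUBIC))"; python3 st.py
```

```text
16.6 fix [0.0009 0.0001 0.0318] rot [-0.   -0.06  0.  ] F fix [-6.1  0.3  2.3] w 0.025 tq [-0.22  1.12  0.01]
16.65 fix [0.0009 0.0001 0.0318] rot [ 0.   -0.06  0.01] F fix [-7.1 -0.8  1.6] w 0.025 tq [-0.23  1.08 -0.01]
```

View pics/s9.png

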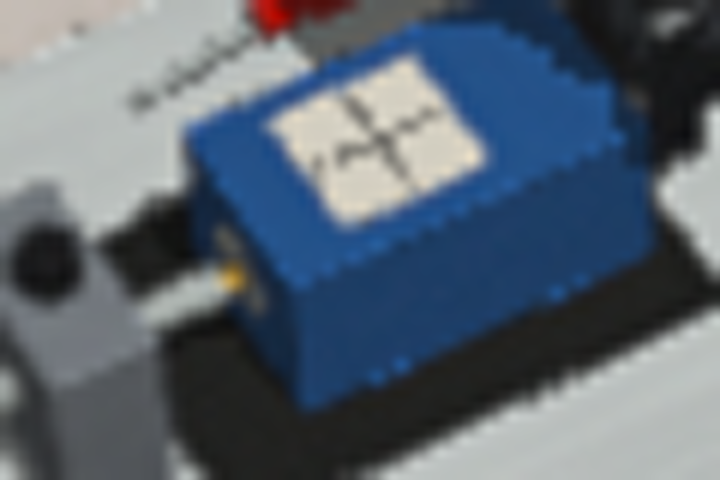

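Request:
carry_out --slide '[[-0.0005, 0, 0], [-0.0005, 0, 0], [-0.0005, 0, 0], [0, 0, 0], [0, 0, 0]]' --twist '[[0, 0, 0], [0, 0, 0], [0, 0, 0], [0, 0, 0], [0, 0, 0]]' --grip '[0.025, 0.025, 0.025, 0.025, 0.025]'

```text
t: 17.15
tcp_pos: [0.5553, -0.073, 0.0318]
tcp_rot: [-3.142, -0.002, -3.013]
force: [-9.9, -1.7, 4.4]
gripper_width: 0.0251
```

```bash
python3 st.py;  python3 -c "
from h import *
im=snapshot('side'); cv2.imwrite('pics/s10.png',cv2.resize(im[180:220,185:245],None,fx=12,fy=12,interpolation=cv2.INTER_CUBIC))"; python3 st.py
```

```text
17.15 fix [0.0018 0.0001 0.0318] rot [ 0.   -0.12 -0.  ] F fix [-10.   -0.5   4.4] w 0.0251 tq [-0.26  1.64 -0.03]
17.2 fix [0.0018 0.0001 0.0317] rot [-0.   -0.12 -0.  ] F fix [-9.4 -0.9  3.8] w 0.0249 tq [-0.24  1.66 -0.07]
```

View pics/s10.png

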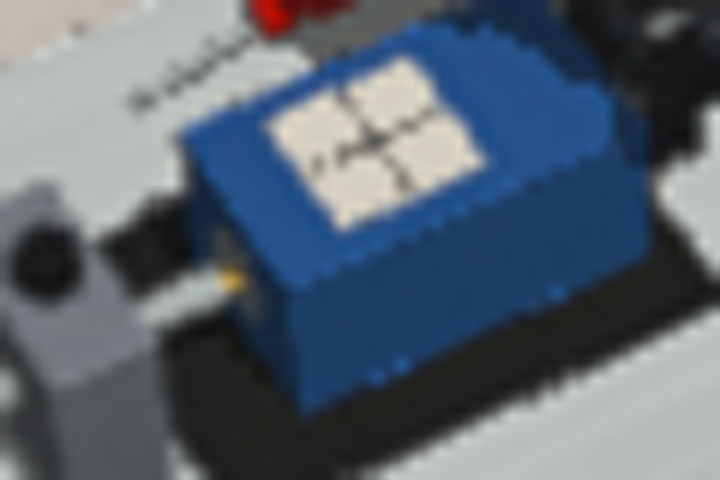

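Request:
carry_out --slide '[[0.001, 0, 0], [0.001, 0, 0], [0.001, 0, 0], [0.002, 0, 0], [0.003, 0, 0]]' --twist '[[0, 0, 0], [0, 0, 0], [0, 0, 0], [0, 0, 0], [0, 0, 0]]' --grip '[0.025, 0.025, 0.025, 0.025, 0.025]'

```text
t: 17.7
tcp_pos: [0.5488, -0.074, 0.0319]
tcp_rot: [-3.141, 0.001, -3.012]
force: [0.0, -0.9, -0.3]
gripper_width: 0.0253
```

Request:
carry_out --slide '[[0.01, 0, 0], [0.02, 0, -0.01], [0.02, 0, -0.03], [0.02, 0, -0.03], [0, 0, 0]]' --twist '[[0, 0, 0], [0, 0, 0], [0, 0, 0], [0, 0, 0], [0, 0, 0]]' --grip '[0.025, 0.025, 0.025, 0.025, 0.025]'

```text
t: 18.2
tcp_pos: [0.4782, -0.0834, 0.1051]
tcp_rot: [-3.139, 0.004, -3.013]
force: [-0.2, -0.5, -0.2]
gripper_width: 0.0249
```

```bash
python3 st.py;  python3 -c "
from h import *
im=snapshot('side'); cv2.imwrite('pics/s11.png',cv2.resize(im[180:220,185:245],None,fx=12,fy=12,interpolation=cv2.INTER_CUBIC))
im=snapshot('top'); cv2.imwrite('pics/t3.png',im);cv2.imwrite('pics/t3z.png',cv2.resize(im[110:215,235:335],None,fx=5.6,fy=5.6,interpolation=cv2.INTER_CUBIC))"; python3 st.py
```

```text
18.2 fix [-0.076  -0.0004  0.1051] rot [ 0.13  0.22 -0.02] F fix [-0.3 -0.4 -0.2] w 0.0249 tq [-0.02 -0.01 -0.03]
18.3 fix [-0.0752 -0.0003  0.1024] rot [ 0.06  0.11 -0.02] F fix [-0.3  0.   0.7] w 0.025 tq [-0.01 -0.03  0.  ]
```

View pics/s11.png

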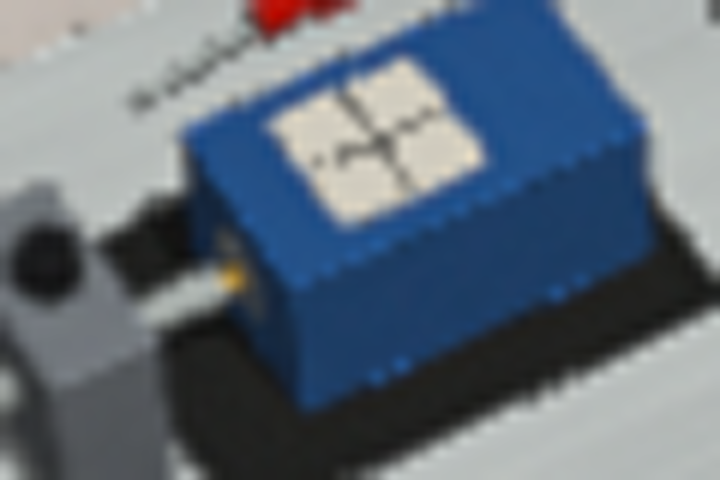

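View pics/t3z.png

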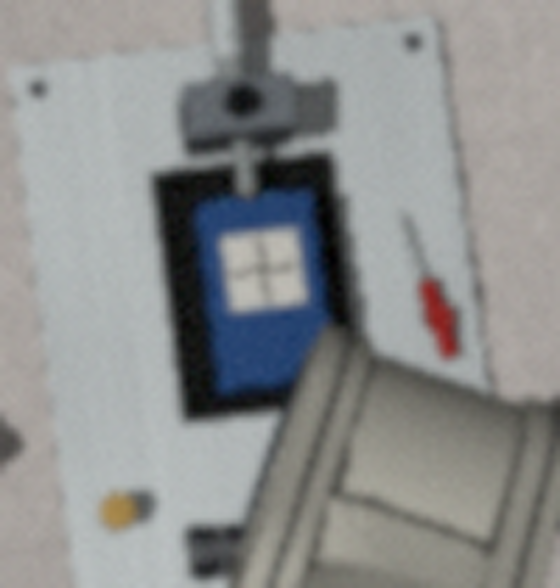

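```bash
python3 - <<'E'
from h import *
c=calibration("top")
f=lambda p:((p[0]+.5)/5.6-.5+235,(p[1]+.5)/5.6-.5+110)
for n,p,z in (("FL",(195,200),.066),("FR",(311,187),.066),("RL",(218,393),.066),("tile",(264,271),.066),("weight",(118,510),.036)): print(n,z,tofix(onz(c,*f(p),z)).round(4))
snapshot("side");snapshot("side")
im=snapshot('side'); a=cv2.imread('pics/s11.png'); z=cv2.resize(im[180:220,185:245],None,fx=12,fy=12,interpolation=cv2.INTER_CUBIC)
print("mean diff",np.abs(a.astype(int)-z)[:, :640].mean())
E
python3 st.py
```

```text
FL 0.066 [0.1121 0.0312 0.066 ]
FR 0.066 [ 0.1113 -0.0306  0.066 ]
RL 0.066 [0.0091 0.0326 0.066 ]
tile 0.066 [0.07   0.0001 0.066 ]
weight 0.036 [-0.0436  0.092   0.036 ]
mean diff 0.48802734375
18.45 fix [-0.0752  0.0002  0.1009] rot [-0.04 -0.06  0.02] F fix [-0.1 -0.3 -1.2] w 0.0249 tq [-0.01  0.01 -0.  ]
```

Block lies centred, square and at rest against the tip, with the fingers clear. Handing in.

```bash
python3 -c "
from workcell import ticket
print(ticket.job_done())"
```

```text
the job is handed in; nothing more can be done
None
```

The blue block is lying tile up on the bed with its end against the micrometer tip, and the job is handed in at about 18.5 s. No verdict came back.

**What I did**
- I gripped the standing block, turned it about 9° to square it up, and slid it against the step. Contact showed as a force rise to about 11 N.
- I released it, then pushed high with two fingertips until it tipped over the step, and it landed square with the tile up.
- I then pushed its foot end slowly along the bed. Friction was about 3 to 5 N, and the push rose steadily to about 10 N at the tip, so the spring took roughly 5 N, well under the 20 N limit.
- I backed the fingers off gently and clear.

**Last checks**
- **Position:** the top view puts the head end about 112 mm beyond the step. The block is centred within 1 mm and square to the bed within about 1°.
- **Contact with the tip:** the side view shows the brass tip on the end disc. Two pictures about 0.2 s apart were nearly identical, so the block appears to be at rest.
- **Released:** wrist force is around zero with the fingers away.
- **Other things:** the brass weight and the driver look unmoved. I did not re-measure the things on the table, but the arm went nowhere near them except passing well above.

**Disagreements and limits**
- One early wrist picture put the fixture about 5 mm off. It was taken while the arm was still swinging, and a repeat agreed with the top view to under 1 mm.
- The tip force after release was not measured. I infer it from the block springing back only about 1 mm, to where friction balances the spring.

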